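Tip the four-way tube rack to its 50 ml side and slide it home

ROBOT

A 6-joint arm with a two-finger parallel gripper is mounted at the origin on a cart in front of the work surface, level with it; the furniture and walls round the work are solid. World frame = base frame: x ahead of the robot, y to its left, z up, the work surface at z = 0. Lengths are in m, angles in rad, forces in N, time in s.
With the tool pointing down it reaches from about 0.35 to 0.775 m from the base axis. Payload 5.5 kg.
Tool frame: the origin (TCP) lies where the fingers leave the gripper's body, on its centre line; the fingertips stand 73 mm ahead of it and the grasp point (between the pads) lies 54 mm ahead of it; z points along the fingers, y is the direction in which the jaws open and shut (so a half turn about z gives the same grasp; the last joint's range is limited). The gripper opens to 85 mm and grips with 20 to 120 N. Pads are 22 mm wide; open, the fingers measure 114 mm over their backs; the gripper's body (76 mm by 85 mm) begins 54 mm behind the grasp point. The pads swing forward as they close: fully open they stand 13 mm farther back than shut.
Start: joints at [1.105, 0.313, 0.046, 1.304, 0, 1.431], TCP at [0.184, 0.545, 0.304] pointing down, gripper open.
Joint ranges: [-2.76, 2.76], [-0.86, 1.69], [-1.03, 1.26], [-2.2, 2.34], [-1.47, 1.5], [-3.14, 3.14]. Speed limits (rad/s): [2.57, 2.57, 3.14, 3.14, 3.14, 3.14].

INTERFACE

Orientations are given as a unit quaternion [w, x, y, z].
In Python, from workcell import env, read_camera, job, cut_out gives the robot as it stands.
- The arm moves only by the tool servo_tool, never from a script. Its argument "deltas" is a list of rows, each an object of numbers: "dx", "dy", "dz": the shift along the world's x, y, z in mm; "rx", "ry", "rz": the turn, a rotation vector about the world's x, y, z in rad; "fingers": the closure, from -1 (fully open) to 1 (shut). A call has 1 to 8 rows; each row shifts and turns the commanded pose from where the row before left it; what a row does not reach is not made up. A row lasts 1/10 s, in which the tool goes at most 50 mm and 8.59 degrees, less where a joint would pass 70% of its speed; a pose out of reach is approached as far as the arm can. A call is refused whole if a number of a shift passes 50 or a number of a turn 0.15, either way. A call with a gripper value outside its range is refused whole. The fingers move at their own pace and stop on an object; "newtons" is the grip in N (left out, the last holds). Time passes only in rows, so rows that do not move let the fingers close. It gives the time, the measured TCP pose, the force and the opening at its end, in the units of the state.
- env.get_state(): the state, without advancing time (a new reading comes with each control period).
- read_camera(name): name is "side" or "top"; returns a dict with "img" (400x640x3 uint8, red, green, blue), "intrinsics" (3x3 intrinsics, pixels), "k1" (the pictures are not rectified: a ray, as slopes to the right and down, at radius r is drawn at 1 + k1 r^2 times it, then the intrinsics apply), "extrinsics" (4x4, takes a point from camera to world coordinates). Camera axes: x right, y down, z forward; pixel columns grow to the right and rows downward; lengths in m; the calibration is good to about 2 mm. A picture is of the moment at which its call begins. There is no depth.
- job.hand_in(): hands the job in, once; it reports no verdict.
Trained networks look in the newest picture that a camera, given by its name, has taken for a name from the list of things; names that differ only in an ending like _2 or _b are one class to them, and where a whole thing is asked for, a point or a joint stands for the part that bears it (a point fixed in the world has none). Each returns a list of dicts, best first, with "confidence" (0 to 1); they miss things now and then, are a little off and sometimes report something else, mostly with a low value. They report only what shows in the picture. A call takes as long as a camera call.
- cut_out(target, camera): "region" (400x640 bool, what is visible of it) and "extent" ([left, top, right, bottom] in pixels, round what is visible of it).
The state is a dict: "clock": time; "joint_pos": joint angles; "qvel": joint speeds; "tau": joint torques, N m; "tcp_pos": TCP position; "orientation": TCP orientation; "wrist_force": force on the tool from outside, world axes, zero at the start; "ft_torque": the same for the moment, N m; "finger_gap": finger opening in m.
Only numpy, scipy, OpenCV 4.12 (cv2) and the standard library are available. Lean on these libraries where they do the work, as an engineer would, in place of code of your own. Each camera call takes 0.05 s, during which the arm holds its last target. There are 200 camera calls.

TASK

The next job needs the four large openings of the loose orange tube rack on top, as on its neighbour: push the rack over a quarter turn away from the robot, so that it rolls over its far lower edge on the bench and the large openings come up. Then push it along the bench into the empty aluminium frame ahead of it until it is fully home against the frame's back rail. Only push the rack, never lift it off the bench, and leave the tubes, bottles and everything else as they stand.

Things in the scene. Friction and masses are not known exactly. Their poses are not given: they have to be found in the camera images.
- rack: Loose orange four-way tube rack, hollow plastic, 0.15 to 0.31 kg, a box 60 mm along own x, 176 mm along own y (its length), 72 mm along own z (its height at the start). Origin: centre of the side it lies on at the start. Own x points ahead, from the side with the large openings (facing the robot) to the opposite side. When tipped it is 60 mm high and 72 mm deep; own x down, own z ahead.
- big_holes (a point): Centre of the rack's 72 x 176 mm side with four openings (32 mm across, 42 mm apart) in a row along its middle; a plain strip 20 mm wide is left along each long edge. Its z axis points out of that side: level, to the robot at the start; up when tipped. Its x points up at the start, ahead when tipped; y along the length. Tipped, this point is 60 mm above the bench, mid outline.
- far_edge_left (a point): Left end of the far lower edge about which the rack tips (30 mm ahead of the rack's origin); at bench height throughout, at last on the lower edge nearest the robot. Past about 40 degrees it falls over by itself; its middle moves 66 mm ahead. Friction alone holds this edge, so push in the top strip of the side (55 to 72 mm up), 1 to 3 N; lower pushes make it slide.
- far_edge_right (a point): Right end of that same far lower edge, 176 mm from its left end. The side next to this edge, underneath at the start, has only 8 mm holes; it faces the robot once the rack is tipped and is the one to push on to slide the rack.
- bay_free: Empty aluminium frame fixed to the bench: rails 22 mm high, 10 mm thick, no floor. Origin on the bench, mid outline of a rack that is home; x to the back rail (inner face x = +36 mm), y left. Inner faces of side rails at y = +-92 mm (4 mm play each end) down to x = +2 mm, then a 30 degree flare to x = -19 mm, mouth 208 mm wide. The rack starts about 150 mm nearer the robot.
- bay_used: The same frame, to the left or right of the empty one, with a second such rack fixed in it, large openings up, 60 mm high; origin and axes as for the empty frame. Two capped tubes stand in it and reach 103 mm above the bench.
- tube_red: capped 50 ml conical tube with a red cap, 34 x 34 x 99 mm, standing loose in the left outer opening of the used rack; origin at the centre of its underside
- tube_orange: capped 50 ml conical tube with an orange cap, 34 x 34 x 99 mm, standing loose in the next opening of the used rack; origin at the centre of its underside
- bottle_diluent: white bottle with blue cap, 52 mm across, 107 mm high, upright on the bench; bystander
- bottle_stain: amber bottle with red cap, 58 mm across, 100 mm high, upright on the bench; bystander
- dropper_bottle: small white bottle, 36 mm across, 74 mm high, upright on the bench; bystander
- micro_tube_0: small tube with green cap lying on the bench, 42 x 23 x 12 mm; bystander
- micro_tube_1: small tube with orange cap lying on the bench, 42 x 23 x 12 mm; bystander
- tip_box: closed pipette tip box, red with a clear pink lid, 108 x 133 x 97 mm, on the left of the bench; bystander

How it is judged:
On the way:
1. the rack stands on the bench with its four large openings up (angle between big_holes's own z axis and vertical below 0.07 rad and height (world z) of big_holes between 0.055 and 0.065 m and angular speed of rack below 0.3 rad/s), for 0.2 s.
At the end, for the whole second after the job is handed in: The rack stands on the bench with its four large openings up (within 4 degrees), in the empty frame, within 5 mm of the back rail, within 8 mm of the middle and 3.4 degrees of square, at rest (angle between big_holes's own z axis and vertical below 0.07 rad and height (world z) of big_holes between 0.055 and 0.065 m and x of big_holes in the frame of bay_free between -0.005 and 0.004 m and y of big_holes in the frame of bay_free between -0.008 and 0.008 m and angle between the x axis of big_holes and the x axis of bay_free, either way round below 0.06 rad and linear speed of rack below 0.01 m/s); the robot touches nothing.
It fails at once if the rack is lifted off the bench or rolled the wrong way (an end of its far lower edge rises more than 15 mm) (height (world z) of any of far_edge_left, far_edge_right above 0.015 m).
It fails at once if a bystander is moved by more than 20 mm or a tube, bottle or box is knocked over (distance of any of tube_red, tube_orange, bottle_diluent, bottle_stain, dropper_bottle, micro_tube_0, micro_tube_1, tip_box from where it was at the start of the episode above 0.02 m or angle between any of tube_red, tube_orange, bottle_diluent, bottle_stain, dropper_bottle, tip_box's own z axis and vertical above 0.4 rad).
It also fails if it takes over 43 s, if anything falls off the work surface, if the arm or the gripper's body presses on something with over 40 N, if the wrist force passes 120 N, or if a joint passes its speed limit or range.

## Working session

There is one attempt and no reset: what is moved stays moved. The work goes in short steps, Python scripts to look and compute and a tool call to move; the robot and the scene stay as the last step left them, time stands still between calls to the robot, and variables do not carry over. Pictures are saved under pics/ and viewed, about 8 in all and at most 12, crops included, and the job is handed in when it is done.

Besides the shell and the picture viewer there is one more tool, called as a command line: name --argument value ..., lists and objects as JSON in quotes. servo_tool: Moves the arm, as the interface text tells. Its arguments: {"type":"object","properties":{"deltas":{"type":"array"},"newtons":{"type":"number"}},"required":["deltas"]}

```bash
ls; mkdir -p pics; cat > h.py <<'E'
import numpy as np, cv2
from workcell import env, read_camera, job, cut_out
def cam(n,save=None):
    c=read_camera(n)
    if save: cv2.imwrite('pics/'+save,c['img'][:,:,::-1])
    return c
def ray(c,px):
    K=np.array(c['intrinsics']);E=np.array(c['extrinsics'])
    d=np.linalg.inv(K)@[px[0],px[1],1]; q=d[:2].copy()
    for _ in range(20): q=d[:2]/(1+c['k1']*(q@q))
    return E[:3,3],E[:3,:3]@np.r_[q,1]
def at(c,px,z):
    o,d=ray(c,px); return o+d*(z-o[2])/d[2]
def proj(c,P):
    K=np.array(c['intrinsics']);E=np.array(c['extrinsics'])
    p=(np.atleast_2d(P)-E[:3,3])@E[:3,:3]; q=p[:,:2]/p[:,2:]
    q=q*(1+c['k1']*(q**2).sum(1,keepdims=True))
    return q@K[:2,:2].T+K[:2,2]
E
python3 - <<'E'
from h import *
for n in ['top','side']:
    c=cam(n,n+'0.png'); print(n,np.round(c['extrinsics'],3).tolist(),np.array(c['intrinsics']).tolist(),c['k1'])
    for t in ['rack','bay_free','bay_used','tube_red','bottle_diluent','bottle_stain','dropper_bottle','tip_box','micro_tube_0','micro_tube_1']:
        for r in cut_out(t,n)[:2]: print(t,round(r['confidence'],2),np.round(r['extent']))
s=env.get_state(); print(s['clock'],s['tcp_pos'],s['orientation'])
E
```

```text
pics
top [[-0.163, -0.959, 0.232, 0.302], [-0.987, 0.159, -0.036, 0.001], [-0.002, -0.235, -0.972, 1.096], [0.0, 0.0, 0.0, 1.0]] [[367.788074908616, 0.0, 321.88620368761235], [0.0, 367.788074908616, 203.1988570074817], [0.0, 0.0, 1.0]] -0.010525934842445708
rack 0.76 [237. 220. 306. 252.]
bay_free 0.7 [226. 174. 302. 207.]
bay_used 0.71 [323. 151. 397. 192.]
tube_red 0.52 [330. 164. 349. 180.]
bottle_diluent 0.76 [441. 170. 469. 193.]
bottle_stain 0.57 [454. 187. 483. 208.]
bottle_stain 0.32 [235. 224. 302. 252.]
dropper_bottle 0.66 [436. 206. 454. 221.]
tip_box 0.9 [147. 229. 205. 273.]
micro_tube_0 0.44 [421. 191. 431. 194.]
micro_tube_1 0.44 [421. 191. 431. 194.]
side [[0.964, -0.143, 0.225, 0.295], [-0.267, -0.544, 0.795, -0.868], [0.009, -0.827, -0.563, 0.663], [0.0, 0.0, 0.0, 1.0]] [[369.88514345042967, 0.0, 320.0001837792219], [0.0, 369.88514345042967, 200.35795078315442], [0.0, 0.0, 1.0]] -0.08060119664551964
rack 0.74 [277. 162. 310. 212.]
bay_free 0.63 [322. 166. 358. 206.]
bay_used 0.78 [350. 209. 400. 275.]
tube_red 0.58 [360. 199. 372. 213.]
bottle_diluent 0.98 [376. 293. 399. 339.]
bottle_stain 0.86 [347. 308. 376. 360.]
dropper_bottle 0.9 [329. 294. 346. 331.]
tip_box 0.82 [264. 126. 292. 164.]
micro_tube_0 0.49 [384. 294. 403. 298.]
micro_tube_1 0.49 [384. 294. 403. 298.]
1.1 [0.18406015 0.54477341 0.30391946] [1.99495526e-05 1.62181309e-01 9.86760975e-01 3.09934684e-05]
```

View pics/top0.png

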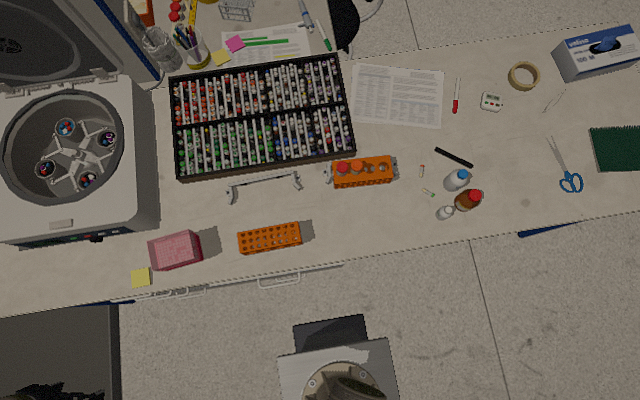

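View pics/side0.png

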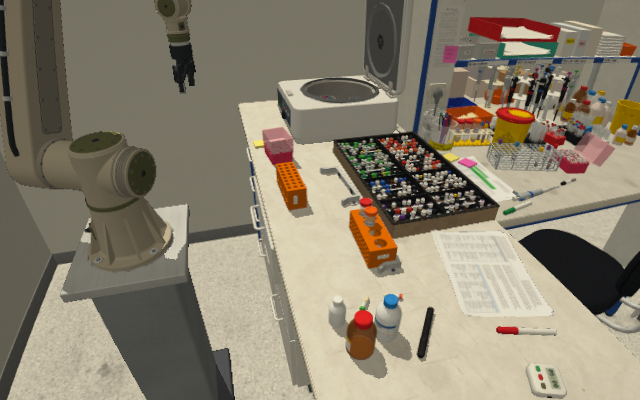

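```bash
cat >> h.py <<'E'
from scipy.optimize import minimize
def prism(poly,z0,z1): 
    p=np.array(poly,float); return np.vstack([np.c_[p,np.full(len(p),z0)],np.c_[p,np.full(len(p),z1)]])
def rect(x0,x1,y0,y1): return [(x0,y0),(x1,y0),(x1,y1),(x0,y1)]
RACK0=[prism(rect(-.03,.03,-.088,.088),0,.072)]
RACK1=[prism(rect(-.036,.036,-.088,.088),0,.06)]
BAY=[prism(rect(.036,.046,-.102,.102),0,.022)]
for s in(1,-1): BAY+= [prism(rect(.002,.046,s*.092,s*.102),0,.022),prism([(.002,s*.092),(-.019,s*.104),(-.019,s*.1155),(.002,s*.102)],0,.022)]
def place(parts,p):
    c,s=np.cos(p[2]),np.sin(p[2]);R=np.array([[c,-s,0],[s,c,0],[0,0,1]])
    return [q@R.T+[p[0],p[1],0] for q in parts]
S=4
def sil(c,parts,p,box):
    x0,y0,w,h=box; m=np.zeros((h*S,w*S),np.uint8)
    for q in place(parts,p):
        u=(proj(c,q)+.5-[x0,y0])*S
        cv2.fillConvexPoly(m,cv2.convexHull(np.round(u*16).astype(np.int32)),255,shift=4)
    return cv2.resize(m,(w,h),interpolation=cv2.INTER_AREA)/255.
def fit(parts,obs,p0):
    # obs: list of (c, mask)
    B=[]
    for c,m in obs:
        y,x=np.where(m); b=(max(x.min()-25,0),max(y.min()-25,0)); B.append((c,m[b[1]:y.max()+25,b[0]:x.max()+25].astype(float),b))
    def f(v):
        p=np.array([v[0],v[1],v[2]*5]); e=0
        for c,m,b in B:
            a=sil(c,parts,p,(b[0],b[1],m.shape[1],m.shape[0])); e+=np.abs(a-m).sum()/m.sum()
        return e
    v=np.array([p0[0],p0[1],p0[2]/5])
    best=None
    for da in(-.1,0,.1):
        w=v+[0,0,da/5]
        r=minimize(f,w,method='Nelder-Mead',options=dict(initial_simplex=w+np.array([[0,0,0],[.02,0,0],[0,.02,0],[0,0,.03]]),xatol=1e-4,fatol=1e-4))
        if best is None or r.fun<best.fun: best=r
    x=best.x; return np.array([x[0],x[1],x[2]*5]),best.fun
def draw(c,lst,box,z,name):
    x0,y0,w,h=box; im=cv2.resize(c['img'][y0:y0+h,x0:x0+w,::-1],None,fx=z,fy=z,interpolation=cv2.INTER_CUBIC)
    for parts,p,col in lst:
        for q in place(parts,p):
            n=len(q)//2;u=((proj(c,q)+.5-[x0,y0])*z).astype(np.int32)
            cv2.polylines(im,[u[:n],u[n:]],True,col,1)
    return im
E
python3 - <<'E'
from h import *
C={n:cam(n) for n in['top','side']}
M={}
for n in C:
    for t in['rack','bay_free','bay_used']:
        M[n,t]=cut_out(t,n)[0]['region']
import pickle
a=at(C['top'],(271,236),.04); b=at(C['top'],(264,190),.01); u=at(C['top'],(362,172),.03); print(a,b,u)
th=.12
res={}
for nm,parts,p0 in[('rack',RACK0,a),('bay_free',BAY,b),('bay_used',RACK1+BAY,u)]:
    for sel in(['top'],['side'],['top','side']):
        p,e=fit(parts,[(C[n],M[n,nm]) for n in sel],[p0[0],p0[1],0]); print(nm,sel,np.round(p,4),round(e,3))
    res[nm]=p
print(np.array(at(C['top'],(441,206),.0)))
L=[(RACK0,res['rack'],(255,255,0)),(BAY,res['bay_free'],(255,0,255)),(BAY,res['bay_used'],(0,255,0))]
A=draw(C['top'],L,(215,140,190,125),4,0);B=draw(C['side'],L,(260,150,150,140),4,0)
cv2.imwrite('pics/a.png',A);cv2.imwrite('pics/b.png',B)
pickle.dump(res,open('res.pkl','wb'))
E
```

```text
[0.48160628 0.12243499 0.04      ] [0.63107801 0.12843608 0.01      ] [ 0.63254549 -0.17544512  0.03      ]
rack ['top'] [0.4755 0.1274 0.0299] 0.063
rack ['side'] [0.4782 0.1311 0.0074] 0.079
rack ['top', 'side'] [0.4769 0.1277 0.0068] 0.163
bay_free ['top'] [0.6275 0.1323 0.0534] 0.24
bay_free ['side'] [0.6283 0.1331 0.0321] 0.258
bay_free ['top', 'side'] [0.6276 0.1323 0.0542] 0.509
bay_used ['top'] [ 0.6335 -0.1715 -0.0401] 0.356
bay_used ['side'] [ 0.6333 -0.1721 -0.0675] 0.257
bay_used ['top', 'side'] [ 0.6334 -0.1714 -0.0536] 0.62
[ 0.49492599 -0.39836921  0.        ]
```

View pics/a.png

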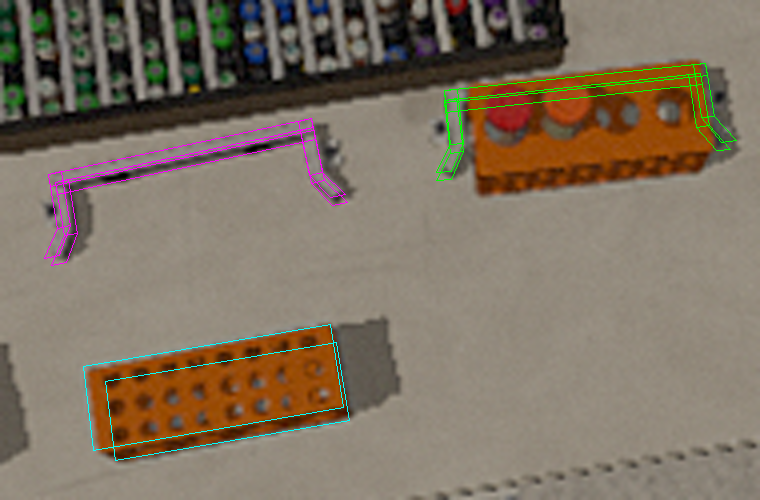

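View pics/b.png

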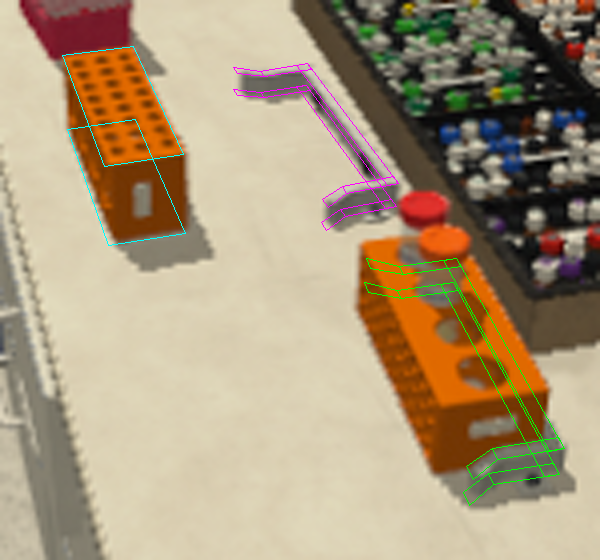

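servo_tool --deltas '[{"dx": 22, "dy": -38, "rz": 0.042, "fingers": 1}, {"dx": 22, "dy": -40, "rz": 0.042, "fingers": 1}, {"dx": 22, "dy": -40, "rz": 0.042, "fingers": 1}, {"dx": 22, "dy": -40, "rz": 0.042, "fingers": 1}, {"dx": 22, "dy": -40, "rz": 0.042, "fingers": 1}, {"dx": 22, "dy": -40, "rz": 0.042, "fingers": 1}, {"dx": 22, "dy": -40, "rz": 0.042, "fingers": 1}, {"dx": 22, "dy": -40, "rz": 0.042, "fingers": 1}]' --newtons 20

```text
invalid input at $.deltas[0]: expected keys dx, dy, dz, rx, ry, rz, fingers
```

servo_tool --deltas '[{"dx": 22, "dy": -40, "dz": -15}, {"dx": 22, "dy": -40, "dz": -30}, {"dz": -30}, {"dz": -20}, {}, {}]'

```text
invalid input at $.deltas[0]: expected keys dx, dy, dz, rx, ry, rz, fingers
```

All keys are required.

servo_tool --deltas '[{"dx": 22, "dy": -38, "dz": 0, "rx": 0, "ry": 0, "rz": 0.042, "fingers": 1}, {"dx": 22, "dy": -40, "dz": 0, "rx": 0, "ry": 0, "rz": 0.042, "fingers": 1}, {"dx": 22, "dy": -40, "dz": 0, "rx": 0, "ry": 0, "rz": 0.042, "fingers": 1}, {"dx": 22, "dy": -40, "dz": 0, "rx": 0, "ry": 0, "rz": 0.042, "fingers": 1}, {"dx": 22, "dy": -40, "dz": 0, "rx": 0, "ry": 0, "rz": 0.042, "fingers": 1}, {"dx": 22, "dy": -40, "dz": 0, "rx": 0, "ry": 0, "rz": 0.042, "fingers": 1}, {"dx": 22, "dy": -40, "dz": 0, "rx": 0, "ry": 0, "rz": 0.042, "fingers": 1}, {"dx": 22, "dy": -40, "dz": 0, "rx": 0, "ry": 0, "rz": 0.042, "fingers": 1}]' --newtons 20

```text
clock: 2.3
tcp_pos: [0.3606, 0.2251, 0.3042]
orientation: [0.001, -0.006, 1.0, 0.0]
wrist_force: [1.1, 0.9, 1.0]
finger_gap: -0.0001
```

servo_tool --deltas '[{"dx": 15, "dy": -32, "dz": -20, "rx": 0, "ry": 0, "rz": 0, "fingers": 1}, {"dx": 15, "dy": -32, "dz": -30, "rx": 0, "ry": 0, "rz": 0, "fingers": 1}, {"dx": 15, "dy": -33, "dz": -30, "rx": 0, "ry": 0, "rz": 0, "fingers": 1}, {"dx": 0, "dy": 0, "dz": -40, "rx": 0, "ry": 0, "rz": 0, "fingers": 1}, {"dx": 0, "dy": 0, "dz": -46, "rx": 0, "ry": 0, "rz": 0, "fingers": 1}, {"dx": 0, "dy": 0, "dz": 0, "rx": 0, "ry": 0, "rz": 0, "fingers": 1}]'

```text
clock: 2.9
tcp_pos: [0.401, 0.1287, 0.1334]
orientation: [-0.005, -0.004, 1.0, -0.001]
wrist_force: [-1.6, 0.4, 0.6]
finger_gap: 0.0003
```

```bash
python3 - <<'E'
from h import *
c=cam('side'); L=[(RACK0,(.4769,.1277,.01),(255,255,0))]
im=draw(c,L,(240,90,130,150),4,0)
s=env.get_state();t=np.array(s['tcp_pos']);print(t,s['wrist_force'],s['orientation'])
for d in(0,.06,.073):
    u=((proj(c,t-[0,0,d])[0]+.5-[240,90])*4).astype(int);cv2.circle(im,tuple(map(int,u)),3,(0,255,0),-1)
cv2.imwrite('pics/c.png',im)
E
```

```text
[0.40271314 0.12927144 0.13612377] [0.31315643 1.34416493 0.03313829] [-3.25560271e-03 -4.80443700e-03  9.99983110e-01 -3.12005522e-04]
```

View pics/c.png

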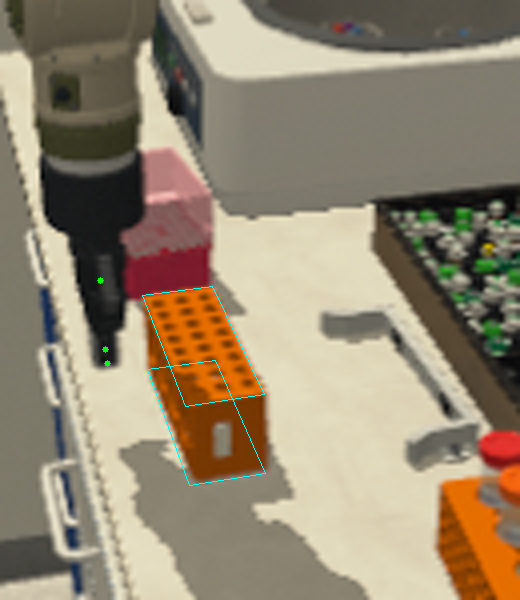

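servo_tool --deltas '[{"dx": 10, "dy": 0, "dz": 2, "rx": 0, "ry": 0, "rz": 0, "fingers": 1}, {"dx": 10, "dy": 0, "dz": 0, "rx": 0, "ry": 0, "rz": 0, "fingers": 1}, {"dx": 4, "dy": 0, "dz": 0, "rx": 0, "ry": 0, "rz": 0, "fingers": 1}, {"dx": 3, "dy": 0, "dz": 0, "rx": 0, "ry": 0, "rz": 0, "fingers": 1}, {"dx": 2, "dy": 0, "dz": 0, "rx": 0, "ry": 0, "rz": 0, "fingers": 1}, {"dx": 0, "dy": 0, "dz": 0, "rx": 0, "ry": 0, "rz": 0, "fingers": 1}]'

```text
clock: 3.55
tcp_pos: [0.4343, 0.1299, 0.1402]
orientation: [0.0, -0.005, 1.0, 0.0]
wrist_force: [0.1, 0.2, -0.9]
finger_gap: -0.0
```

servo_tool --deltas '[{"dx": 2, "dy": -1, "dz": -2, "rx": 0, "ry": 0, "rz": 0, "fingers": 1}, {"dx": 2, "dy": 0, "dz": 0, "rx": 0, "ry": 0, "rz": 0, "fingers": 1}, {"dx": 2, "dy": 0, "dz": 0, "rx": 0, "ry": 0, "rz": 0, "fingers": 1}, {"dx": 0, "dy": 0, "dz": 0, "rx": 0, "ry": 0, "rz": 0, "fingers": 1}]'

```text
clock: 3.95
tcp_pos: [0.4396, 0.1288, 0.1378]
orientation: [-0.001, -0.005, 1.0, 0.0]
wrist_force: [-3.6, 0.3, 2.7]
finger_gap: 0.0002
```

servo_tool --deltas '[{"dx": 2, "dy": 0, "dz": 0, "rx": 0, "ry": 0, "rz": 0, "fingers": 1}, {"dx": 2, "dy": 0, "dz": 0, "rx": 0, "ry": 0, "rz": 0, "fingers": 1}, {"dx": 0, "dy": 0, "dz": 0, "rx": 0, "ry": 0, "rz": 0, "fingers": 1}]'

```text
clock: 4.25
tcp_pos: [0.4444, 0.1288, 0.1381]
orientation: [0.0, -0.005, 1.0, 0.0]
wrist_force: [-3.5, -0.1, 4.2]
finger_gap: -0.0
```

```bash
python3 - <<'E'
from h import *
c=cam('side'); L=[(RACK0,(.4769,.1277,.01),(255,255,0))]
im=draw(c,L,(260,140,70,85),6,0)
cv2.imwrite('pics/d.png',im)
E
```

```text
(no output)
```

View pics/d.png

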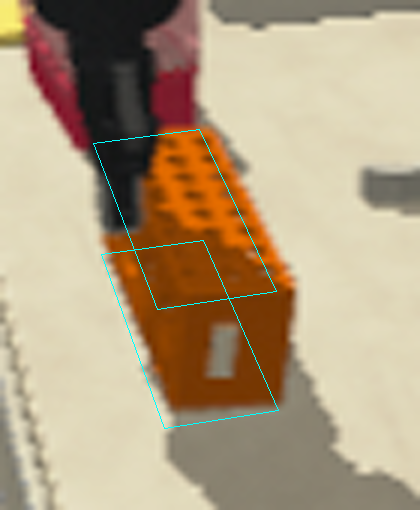

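servo_tool --deltas '[{"dx": 3, "dy": 0, "dz": 3, "rx": 0, "ry": 0, "rz": 0, "fingers": 1}, {"dx": 4, "dy": 0, "dz": 3, "rx": 0, "ry": 0, "rz": 0, "fingers": 1}, {"dx": 4, "dy": 0, "dz": 3, "rx": 0, "ry": 0, "rz": 0, "fingers": 1}, {"dx": 3, "dy": 0, "dz": 2, "rx": 0, "ry": 0, "rz": 0, "fingers": 1}, {"dx": 3, "dy": 0, "dz": 2, "rx": 0, "ry": 0, "rz": 0, "fingers": 1}, {"dx": 0, "dy": 0, "dz": 0, "rx": 0, "ry": 0, "rz": 0, "fingers": 1}]'

```text
clock: 4.9
tcp_pos: [0.462, 0.1287, 0.1513]
orientation: [0.001, -0.005, 1.0, 0.0]
wrist_force: [-0.5, -0.8, 0.5]
finger_gap: 0.0
```

```bash
python3 - <<'E'
from h import *
c=cam('side'); L=[(RACK0,(.4769,.1277,.01),(255,255,0))]
im=draw(c,L,(260,140,70,85),6,0)
cv2.imwrite('pics/e.png',im)
E
```

```text
(no output)
```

View pics/e.png

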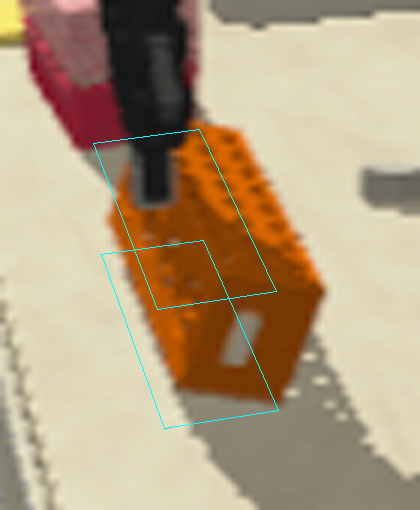

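The rack is tilted about 20°, and its pivot corner is still at about (278,403). Continuing.

servo_tool --deltas '[{"dx": 5, "dy": 0, "dz": 2, "rx": 0, "ry": 0, "rz": 0, "fingers": 1}, {"dx": 5, "dy": 0, "dz": 2, "rx": 0, "ry": 0, "rz": 0, "fingers": 1}, {"dx": 5, "dy": 0, "dz": 1, "rx": 0, "ry": 0, "rz": 0, "fingers": 1}, {"dx": 5, "dy": 0, "dz": 1, "rx": 0, "ry": 0, "rz": 0, "fingers": 1}, {"dx": 5, "dy": 0, "dz": 1, "rx": 0, "ry": 0, "rz": 0, "fingers": 1}, {"dx": 5, "dy": 0, "dz": 0, "rx": 0, "ry": 0, "rz": 0, "fingers": 1}, {"dx": 4, "dy": 0, "dz": 0, "rx": 0, "ry": 0, "rz": 0, "fingers": 1}, {"dx": 0, "dy": 0, "dz": 0, "rx": 0, "ry": 0, "rz": 0, "fingers": 1}]'

```text
clock: 5.75
tcp_pos: [0.4957, 0.1287, 0.1578]
orientation: [0.0, -0.005, 1.0, 0.0]
wrist_force: [-0.5, 0.5, -0.7]
finger_gap: 0.0003
```

```bash
python3 - <<'E'
from h import *
c=cam('side'); L=[(RACK1,(.543,.128,.01),(255,255,0)),(BAY,(.6276,.1323,.05),(255,0,255))]
im=draw(c,L,(250,130,120,95),6,0)
cv2.imwrite('pics/f.png',im)
E
```

```text
(no output)
```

View pics/f.png

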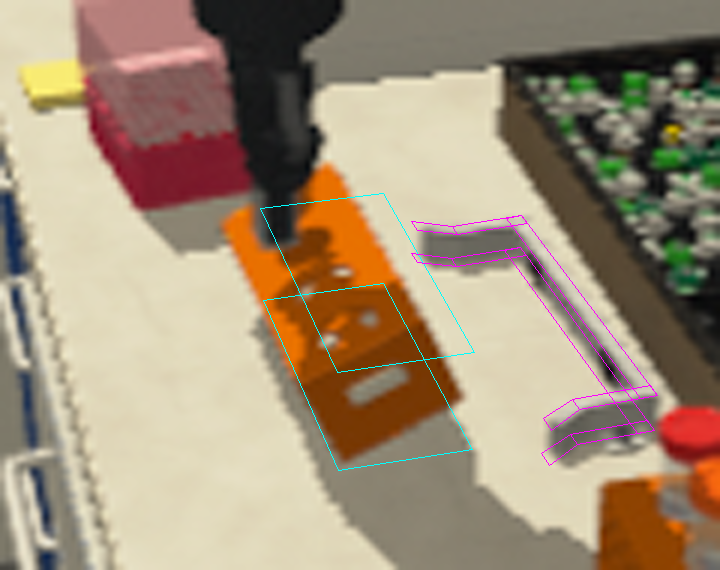

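The rack is mid-fall, past the balance point, with its pivot at about (345,460). I'll let it settle, back off and raise the tool, then re-measure.

servo_tool --deltas '[{"dx": 0, "dy": 0, "dz": 5, "rx": 0, "ry": 0, "rz": 0, "fingers": 1}, {"dx": -10, "dy": 0, "dz": 10, "rx": 0, "ry": 0, "rz": 0, "fingers": 1}, {"dx": -30, "dy": 0, "dz": 10, "rx": 0, "ry": 0, "rz": 0, "fingers": -1}, {"dx": -40, "dy": 0, "dz": 0, "rx": 0, "ry": 0, "rz": 0, "fingers": -1}, {"dx": 0, "dy": 0, "dz": 0, "rx": 0, "ry": 0, "rz": 0, "fingers": -1}]'

```text
clock: 6.3
tcp_pos: [0.4085, 0.1287, 0.1827]
orientation: [-0.003, -0.006, 1.0, -0.0]
wrist_force: [-0.4, -0.4, 0.7]
finger_gap: 0.043
```

```bash
cat > m.py <<'E'
from h import *
import sys
C={n:cam(n) for n in['top','side']}
R={n:cut_out('rack',n) for n in C}; print([(n,[(round(r['confidence'],2),np.round(r['extent']).tolist()) for r in R[n][:2]]) for n in R])
def pick(n):
    t=proj(C[n],[.575,.13,.03])[0]
    return min(R[n],key=lambda r:abs((r['extent'][0]+r['extent'][2])/2-t[0])+abs((r['extent'][1]+r['extent'][3])/2-t[1]))['region']
for sel in(['top'],['side'],['top','side']):
    p,e=fit(RACK1,[(C[n],pick(n)) for n in sel],[.545,.128,.02]); print(sel,np.round(p,4),round(e,3))
bay=np.array([.6276,.1323,.05]);d=p-bay;c,s=np.cos(bay[2]),np.sin(bay[2]);print('in bay mm',np.round([1e3*(c*d[0]+s*d[1]),1e3*(-s*d[0]+c*d[1]),1e3*d[2]],1))
L=[(RACK1,p,(255,255,0)),(BAY,bay,(255,0,255))]
A=draw(C['top'],L,(215,150,100,85),4,0);B=draw(C['side'],L,(250,130,100,85),4,0)
cv2.imwrite('pics/%s.png'%sys.argv[1],np.hstack([A,B]))
s=env.get_state();print(s['clock'],s['tcp_pos'],s['orientation'],s['wrist_force'],s['finger_gap'])
E
python3 m.py g
```

```text
[('top', [(0.56, [256.0, 200.0, 301.0, 231.0])]), ('side', [(0.83, [297.0, 161.0, 330.0, 206.0])])]
['top'] [ 0.5421  0.0727 -0.004 ] 0.835
['side'] [ 0.5444  0.1318 -0.0023] 0.062
['top', 'side'] [0.5431 0.1284 0.0021] 0.938
in bay mm [-84.6   0.3 -47.9]
6.5 [0.41595317 0.12889371 0.18385545] [ 1.28141581e-03 -5.12183738e-03  9.99986047e-01  1.72129231e-04] [-0.03313844  0.02603882  0.46445197] 0.0722274357794649
```

View pics/g.png

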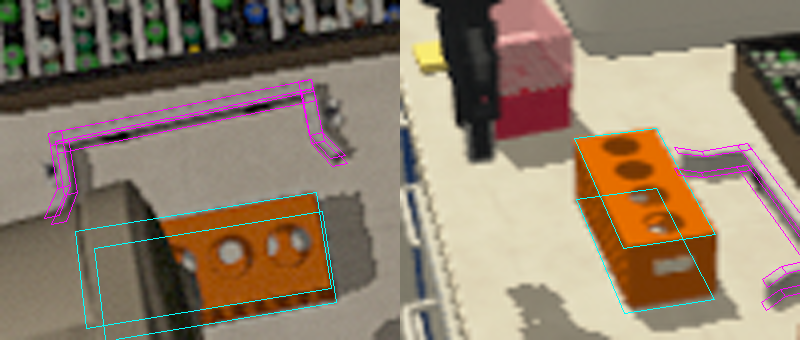

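The rack has tipped cleanly, with its large openings up in the side view around (640,185). It sits 84 mm from home and is centred, but turned about 0.045 rad from the frame. I'll descend behind it with the fingers open and the tool turned to match the frame.

servo_tool --deltas '[{"dx": 0, "dy": 0, "dz": -30, "rx": 0, "ry": 0, "rz": 0.018, "fingers": -1}, {"dx": 0, "dy": 0, "dz": -30, "rx": 0, "ry": 0, "rz": 0.018, "fingers": -1}, {"dx": 0, "dy": 0, "dz": -29, "rx": 0, "ry": 0, "rz": 0, "fingers": -1}, {"dx": 20, "dy": 0, "dz": 0, "rx": 0, "ry": 0, "rz": 0, "fingers": -1}, {"dx": 20, "dy": 0, "dz": 0, "rx": 0, "ry": 0, "rz": 0, "fingers": -1}, {"dx": 20, "dy": 0, "dz": 0, "rx": 0, "ry": 0, "rz": 0, "fingers": -1}, {"dx": 8, "dy": 0, "dz": 0, "rx": 0, "ry": 0, "rz": 0, "fingers": -1}, {"dx": 0, "dy": 0, "dz": 0, "rx": 0, "ry": 0, "rz": 0, "fingers": -1}]'

```text
clock: 7.3
tcp_pos: [0.4848, 0.1287, 0.0939]
orientation: [0.001, -0.023, 1.0, 0.0]
wrist_force: [-0.0, 0.8, -0.5]
finger_gap: 0.0856
```

servo_tool --deltas '[{"dx": 5, "dy": 0, "dz": 0, "rx": 0, "ry": 0, "rz": 0, "fingers": -1}, {"dx": 5, "dy": 0, "dz": 0, "rx": 0, "ry": 0, "rz": 0, "fingers": -1}, {"dx": 5, "dy": 0, "dz": 0, "rx": 0, "ry": 0, "rz": 0, "fingers": -1}, {"dx": 5, "dy": 1, "dz": 0, "rx": 0, "ry": 0, "rz": 0, "fingers": -1}, {"dx": 5, "dy": 0, "dz": 0, "rx": 0, "ry": 0, "rz": 0, "fingers": -1}, {"dx": 0, "dy": 0, "dz": 0, "rx": 0, "ry": 0, "rz": 0, "fingers": -1}]'

```text
clock: 7.9
tcp_pos: [0.5088, 0.1299, 0.0939]
orientation: [0.0, -0.023, 1.0, 0.0]
wrist_force: [-0.8, 0.7, -0.1]
finger_gap: 0.0854
```

```bash
python3 m.py i
```

```text
[('top', [(0.62, [270.0, 195.0, 301.0, 220.0])]), ('side', [(0.74, [299.0, 165.0, 334.0, 207.0])])]
['top'] [ 0.5676  0.1319 -0.0866] 2.226
['side'] [ 0.5732  0.129  -0.2106] 0.287
['top', 'side'] [ 0.5703  0.1305 -0.1634] 2.515
in bay mm [ -57.4    1.  -213.4]
8.1 [0.50858612 0.12981973 0.09404583] [ 5.76925475e-04 -2.30832130e-02  9.99733375e-01  1.02860298e-04] [ 0.04574226  0.13055398 -0.52103587] 0.08556980071887284
```

servo_tool --deltas '[{"dx": 5, "dy": 0, "dz": 0, "rx": 0, "ry": 0, "rz": 0, "fingers": -1}, {"dx": 4, "dy": 0, "dz": 0, "rx": 0, "ry": 0, "rz": 0, "fingers": -1}, {"dx": 0, "dy": 0, "dz": 0, "rx": 0, "ry": 0, "rz": 0, "fingers": -1}, {"dx": -35, "dy": 0, "dz": 0, "rx": 0, "ry": 0, "rz": 0, "fingers": -1}, {"dx": -40, "dy": 0, "dz": 0, "rx": 0, "ry": 0, "rz": 0, "fingers": -1}, {"dx": 0, "dy": 0, "dz": 0, "rx": 0, "ry": 0, "rz": 0, "fingers": -1}]'

```text
clock: 8.7
tcp_pos: [0.4355, 0.1295, 0.0924]
orientation: [-0.004, -0.024, 1.0, -0.0]
wrist_force: [-0.7, -0.6, -0.4]
finger_gap: 0.0853
```

```bash
python3 m.py j
```

```text
[('top', [(0.73, [258.0, 190.0, 300.0, 222.0])]), ('side', [(0.9, [300.0, 163.0, 338.0, 207.0])])]
['top'] [0.5665 0.1021 0.0534] 1.127
['side'] [0.5658 0.1334 0.027 ] 0.059
['top', 'side'] [0.5655 0.1323 0.0326] 1.196
in bay mm [-62.    3.1 -17.4]
8.9 [0.44405258 0.12989578 0.09459398] [ 1.70379463e-03 -2.30199975e-02  9.99733540e-01  1.59133309e-04] [ 0.29538378  0.49993923 -0.01544545] 0.08523887556230726
```

View pics/j.png

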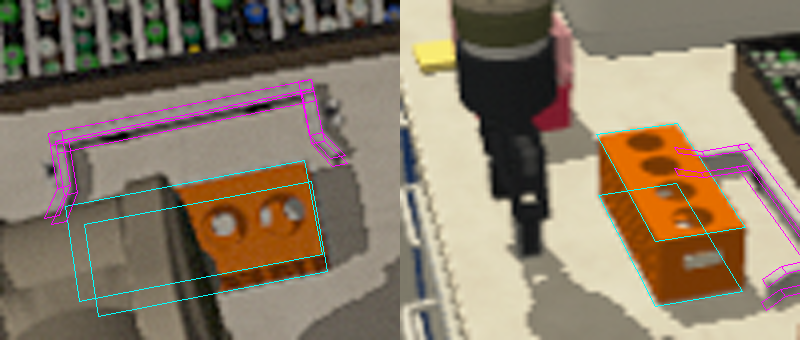

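servo_tool --deltas '[{"dx": 30, "dy": 0, "dz": 0, "rx": 0, "ry": 0, "rz": 0, "fingers": -1}, {"dx": 35, "dy": 0, "dz": 0, "rx": 0, "ry": 0, "rz": 0, "fingers": -1}, {"dx": 5, "dy": 0, "dz": 0, "rx": 0, "ry": 0, "rz": 0, "fingers": -1}, {"dx": 6, "dy": 0, "dz": 0, "rx": 0, "ry": 0, "rz": 0, "fingers": -1}, {"dx": 6, "dy": 0, "dz": 0, "rx": 0, "ry": 0, "rz": 0, "fingers": -1}, {"dx": 6, "dy": 0, "dz": 0, "rx": 0, "ry": 0, "rz": 0, "fingers": -1}, {"dx": 6, "dy": 0, "dz": 0, "rx": 0, "ry": 0, "rz": 0, "fingers": -1}, {"dx": 0, "dy": 0, "dz": 0, "rx": 0, "ry": 0, "rz": 0, "fingers": -1}]'

```text
clock: 9.7
tcp_pos: [0.5371, 0.1298, 0.094]
orientation: [0.001, -0.023, 1.0, 0.0]
wrist_force: [0.1, -0.6, -0.5]
finger_gap: 0.0853
```

servo_tool --deltas '[{"dx": 6, "dy": 0, "dz": 0, "rx": 0, "ry": 0, "rz": 0, "fingers": -1}, {"dx": 6, "dy": 0, "dz": 0, "rx": 0, "ry": 0, "rz": 0, "fingers": -1}, {"dx": 6, "dy": 0, "dz": 0, "rx": 0, "ry": 0, "rz": 0, "fingers": -1}, {"dx": 6, "dy": 0, "dz": 0, "rx": 0, "ry": 0, "rz": 0, "fingers": -1}, {"dx": 6, "dy": 0, "dz": 0, "rx": 0, "ry": 0, "rz": 0, "fingers": -1}, {"dx": 0, "dy": 0, "dz": 0, "rx": 0, "ry": 0, "rz": 0, "fingers": -1}]'

```text
clock: 10.3
tcp_pos: [0.5675, 0.1297, 0.094]
orientation: [0.001, -0.023, 1.0, 0.0]
wrist_force: [0.2, -0.1, 0.9]
finger_gap: 0.0854
```

servo_tool --deltas '[{"dx": 4, "dy": 0, "dz": 0, "rx": 0, "ry": 0, "rz": 0, "fingers": -1}, {"dx": 3, "dy": 0, "dz": 0, "rx": 0, "ry": 0, "rz": 0, "fingers": -1}, {"dx": 2, "dy": 0, "dz": 0, "rx": 0, "ry": 0, "rz": 0, "fingers": -1}, {"dx": 0, "dy": 0, "dz": 0, "rx": 0, "ry": 0, "rz": 0, "fingers": -1}]'

```text
clock: 10.7
tcp_pos: [0.5755, 0.1298, 0.0939]
orientation: [0.0, -0.023, 1.0, 0.0]
wrist_force: [-0.8, -0.1, 0.1]
finger_gap: 0.0854
```

servo_tool --deltas '[{"dx": 2, "dy": 0, "dz": 0, "rx": 0, "ry": 0, "rz": 0, "fingers": -1}, {"dx": 1, "dy": 0, "dz": 0, "rx": 0, "ry": 0, "rz": 0, "fingers": -1}, {"dx": 0, "dy": 0, "dz": 0, "rx": 0, "ry": 0, "rz": 0, "fingers": -1}]'

```text
clock: 11.0
tcp_pos: [0.5783, 0.1298, 0.0939]
orientation: [0.0, -0.023, 1.0, 0.0]
wrist_force: [-2.4, 0.3, 0.2]
finger_gap: 0.0852
```

servo_tool --deltas '[{"dx": 1, "dy": 0, "dz": 0, "rx": 0, "ry": 0, "rz": 0, "fingers": -1}, {"dx": 1, "dy": 0, "dz": 0, "rx": 0, "ry": 0, "rz": 0, "fingers": -1}, {"dx": 0, "dy": 0, "dz": 0, "rx": 0, "ry": 0, "rz": 0, "fingers": -1}]'

```text
clock: 11.3
tcp_pos: [0.5803, 0.1298, 0.0939]
orientation: [0.0, -0.023, 1.0, 0.0]
wrist_force: [-2.6, -0.3, 0.9]
finger_gap: 0.0856
```

servo_tool --deltas '[{"dx": 1, "dy": 0, "dz": 0, "rx": 0, "ry": 0, "rz": 0, "fingers": -1}, {"dx": 1, "dy": 0, "dz": 0, "rx": 0, "ry": 0, "rz": 0, "fingers": -1}, {"dx": 0, "dy": 0, "dz": 0, "rx": 0, "ry": 0, "rz": 0, "fingers": -1}]'

```text
clock: 11.6
tcp_pos: [0.581, 0.1297, 0.0939]
orientation: [-0.001, -0.023, 1.0, 0.0]
wrist_force: [-6.0, -0.5, 5.8]
finger_gap: 0.0854
```

servo_tool --deltas '[{"dx": 2, "dy": 0, "dz": 0, "rx": 0, "ry": 0, "rz": 0, "fingers": -1}, {"dx": 0, "dy": 0, "dz": 0, "rx": 0, "ry": 0, "rz": 0, "fingers": -1}]'

```text
clock: 11.8
tcp_pos: [0.5813, 0.1297, 0.0938]
orientation: [-0.003, -0.024, 1.0, -0.0]
wrist_force: [-11.0, -2.0, 9.3]
finger_gap: 0.0857
```

servo_tool --deltas '[{"dx": -10, "dy": 0, "dz": 0, "rx": 0, "ry": 0, "rz": 0, "fingers": -1}, {"dx": -40, "dy": 0, "dz": 0, "rx": 0, "ry": 0, "rz": 0, "fingers": -1}, {"dx": -50, "dy": 0, "dz": 30, "rx": 0, "ry": 0, "rz": 0, "fingers": -1}, {"dx": -50, "dy": 20, "dz": 50, "rx": 0, "ry": 0, "rz": 0, "fingers": -1}, {"dx": -40, "dy": 50, "dz": 50, "rx": 0, "ry": 0, "rz": 0, "fingers": -1}, {"dx": 0, "dy": 50, "dz": 50, "rx": 0, "ry": 0, "rz": 0, "fingers": -1}, {"dx": 0, "dy": 50, "dz": 30, "rx": 0, "ry": 0, "rz": 0, "fingers": -1}, {"dx": 0, "dy": 50, "dz": 0, "rx": 0, "ry": 0, "rz": 0, "fingers": -1}]'

```text
clock: 12.6
tcp_pos: [0.435, 0.3046, 0.2507]
orientation: [0.005, -0.022, 1.0, 0.002]
wrist_force: [1.3, -0.4, -1.1]
finger_gap: 0.0857
```

servo_tool --deltas '[{"dx": -30, "dy": 50, "dz": 0, "rx": 0, "ry": 0, "rz": 0, "fingers": -1}, {"dx": -30, "dy": 50, "dz": 0, "rx": 0, "ry": 0, "rz": 0, "fingers": -1}, {"dx": -30, "dy": 50, "dz": 0, "rx": 0, "ry": 0, "rz": 0, "fingers": -1}, {"dx": 0, "dy": 0, "dz": 0, "rx": 0, "ry": 0, "rz": 0, "fingers": -1}]'

```text
clock: 13.0
tcp_pos: [0.3528, 0.4359, 0.2457]
orientation: [0.001, -0.027, 1.0, 0.002]
wrist_force: [0.3, -0.4, 0.0]
finger_gap: 0.0855
```

```bash
python3 m.py k
```

```text
[('top', [(0.91, [232.0, 172.0, 296.0, 207.0])]), ('side', [(0.59, [363.0, 204.0, 378.0, 235.0]), (0.57, [319.0, 160.0, 354.0, 204.0])])]
['top'] [0.6268 0.131  0.0491] 0.103
['side'] [ 0.6278  0.1349 -0.017 ] 0.106
['top', 'side'] [0.6262 0.1318 0.0191] 0.235
in bay mm [ -1.4  -0.4 -30.9]
13.2 [0.35596603 0.43068291 0.24551931] [ 4.35806800e-04 -2.28153655e-02  9.99739593e-01  1.27476938e-04] [-0.369684    0.10396475 -0.09710782] 0.08519659687454342
```

View pics/k.png

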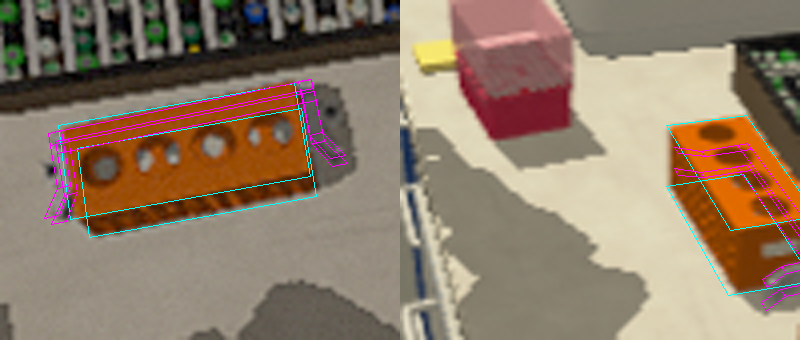

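```bash
python3 -c "
from workcell import job
print(job.hand_in())"
```

```text
the job is handed in; nothing more can be done
None
```

The rack now stands in the empty frame with its four large openings up, pushed home against the back rail, and the job is handed in at about 13 s of the 43 s allowed. I tipped it over its far lower edge with the closed fingers on the top strip. Then I slid it in with the open fingers turned to the frame's angle until it stopped at about 11 N, and drew the arm well clear.

**Position:** the unobstructed top view puts the rack about 1 mm short of home in x, about 1 mm off the middle, and within 0.005 rad of square. The side view also puts it about 0.5 mm short of home.

**Disagreement:** for the rack's turn, the side view alone gives −0.017 rad against the frame's +0.03 to +0.05, so up to 0.07 rad out, over the 0.06 rad limit. The near rail hides part of the rack in that view. I trusted the top view and the two-finger stop against the rail.

**Bystanders:** I saw none of them disturbed in the pictures I viewed. I did not measure their positions at the end.

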